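# Tilt the rolling pin out of its keeper box and hold it up

### The arm

A 6-joint arm with a two-finger parallel gripper is mounted at the origin on a cart in front of the work surface, level with it; the furniture and walls round the work are solid. World frame = base frame: x ahead of the robot, y to its left, z up, the work surface at z = 0. Lengths are in m, angles in degrees, forces in N, time in s.
With the tool pointing down it reaches from about 0.225 to 0.725 m from the base axis. Payload 3.1 kg.
Tool frame: the origin (TCP) lies where the fingers leave the gripper's body, on its centre line; the fingertips stand 73 mm ahead of it and the grasp point (between the pads) lies 54 mm ahead of it; z points along the fingers, y is the line along which they close (so a half turn about z gives the same grasp; the last joint's range is limited). The gripper opens to 85 mm and grips with 20 to 120 N. Pads are 22 mm wide; open, the fingers measure 114 mm over their backs; the gripper's body (76 mm by 85 mm) begins 54 mm behind the grasp point. The pads swing forward as they close: fully open they stand 13 mm farther back than shut.
Start: joints at [59.943, 2.75, 5.684, 92.934, 0, 82.678], TCP at [0.203, 0.484, 0.304] pointing down, gripper open.
Joint ranges: [-166.93, 166.93], [-56.73, 111.36], [-69.38, 81.34], [-121.58, 131.49], [-85.45, 84.26], [-180, 180]. Speed limits (degrees/s): [159.86, 159.86, 180, 180, 180, 180].

### API

Orientations are given as a 3x3 rotation matrix whose columns are the frame's x, y, z axes.
In Python, from rig import * gives the robot as it stands.
- The arm moves only by the shell command python3 -m inch 'ROWS'. ROWS is JSON, a list of rows, each an object of numbers: "jaw": the closure, from 0 (fully open) to 1 (shut); "tx", "ty", "tz": the shift along the tool's x, y, z scaled (see below); "ax", "ay", "az": the turn, a rotation vector about the tool's x, y, z scaled (see below). A call has exactly 10 rows; each row is the pose to reach, as a shift and turn from the pose commanded when the call began, along the tool's axes at that moment; what a row does not reach only later rows make up. The controller multiplies each number of a shift by 20 cm and each number of a turn by 45 degrees. A row lasts 1/8 s, in which the tool goes at most 62.5 mm and 10.7 degrees, less where a joint would pass 70% of its speed; a pose out of reach is approached as far as the arm can. A call with a number of a shift or a turn outside -1 to 1 is refused whole. A call with a gripper value outside its range is refused whole. The fingers move at their own pace and stop on an object; the grip force is fixed at half the most. Time passes only in rows, so rows that repeat a pose let the fingers close, or fill a call up. It gives the time, the measured TCP pose, the force, the opening and the grip force at its end, in the units of the state.
- observe(): the state, without advancing time (a new reading comes with each control period).
- get_image(name): name is "scene" or "top" or "wrist"; returns a dict with "image" (420x560x3 uint8, blue, green, red), "depth" (420x560 float32, m along the optical axis (not along the pixel's ray), 0 where there is no reading), "camera_matrix" (3x3 intrinsics, pixels), "rvec" (rotation vector, rad) and "tvec" (3), from world to camera coordinates, as OpenCV has them. Camera axes: x right, y down, z forward; pixel columns grow to the right and rows downward; lengths in m; the calibration is good to about 2 mm. A picture is of the moment at which its call begins.
- hand_in(): hands the job in; it is judged then, once.
The state is a dict: "time": time; "joints": joint angles; "qd": joint speeds; "joint_efforts": joint torques, N m; "position": TCP position; "tool_rot": TCP orientation; "force": force on the tool from outside, world axes, zero at the start; "ft_torque": the same for the moment, N m; "gripper_width": finger opening in m; "gripper_force": force on a finger pad.
Only numpy, scipy, OpenCV 4.12 (cv2) and the standard library are available. Lean on these libraries where they do the work, as an engineer would, in place of code of your own. Each camera call takes 0.05 s, during which the arm holds its last target. There are 200 camera calls.

### The job

Take the small rolling pin out of its white keeper box: it is longer than the window between the two fixed end plates, so slide it under the longer plate, tip its other end up through the window and draw it out slantwise. Finish while still holding it in the gripper, level and still, all of it at least 10 cm above the top of the box and touching nothing but the gripper. Leave the pepper mill, salt shaker, tomato tin and garlic where they are.

Things in the scene. Friction and masses are not known exactly. Their poses are not given: they have to be found in the camera images.
- keeper: White keeper box, fixed to the worktop, 140 wide (its x) x 356 long (y) x 82 high (z), with a fixed plate over each end and an open window between. Origin: centre of its underside; its y points roughly to the robot's left, turned up to 0.35 rad. Floor and walls 8 thick: inside x -62 to 62, y -170 to 170. Long sides 45 high beside the window, full height under the plates
- long_plate_edge (a point): Middle of the window-side edge of the longer end plate, at its top face: (0, 85, 82) in the keeper's axes. The plate is 6 thick (z 76 to 82) and covers the inside from y = 85 to the left end wall at 170
- short_plate_edge (a point): Middle of the window-side edge of the shorter end plate, at its top face: (0, -120, 82) in the keeper's axes. The plate is 6 thick (z 76 to 82) and covers the inside from the right end wall at y = -170 to -120. The window between the plates is 205 long
- saddle (a point): Middle of the keeper's floor, (0, 0, 8) in its axes, between two cork rails that stop the pin rolling: 5 high, 4 wide, at x = -12 and 12, from y = -40 to 40
- pin: Loose wooden rolling pin, 270 long, 140 to 280 g, balanced at its middle. Origin: its centre, on its axis; its y runs along it, at the start parallel to the keeper's y. Pale barrel 32 in diameter, 160 long; at each end a darker handle 18 in diameter, 55 long. It starts on the saddle, axis 25.5 above the worktop, centre at y -25 to 5 of the keeper, so both ends are under the plates
- pin_left_end (a point): Middle of the end face of the pin's left handle, (0, 135, 0) in the pin's axes: the one under the longer plate
- pin_right_end (a point): Middle of the end face of the pin's right handle, (0, -135, 0) in the pin's axes: the one under the shorter plate
- pepper_mill: Turned wooden pepper mill, 58 across, 150 high, behind the box; origin at the centre of its foot. Bystander
- salt_shaker: Salt shaker with grey top, 44 across, 90 high, behind the box; origin at the centre of its foot. Bystander
- tin_tomato: Tomato tin, 75 across, 110 high, behind the box; origin at the centre of its foot. Bystander
- garlic: Garlic bulb, 50 across and 51 high, near front right corner of the worktop; origin at the centre of its underside. Bystander

How it is judged (in metres and radians):
On the way:
1. the pin slants through the window: one end above the plates, the other still below them (((z of pin_left_end in the frame of keeper above 0.092 m and z of pin_right_end in the frame of keeper below 0.08 m) or (z of pin_right_end in the frame of keeper above 0.092 m and z of pin_left_end in the frame of keeper below 0.08 m))), for 0.1 s.
At the end, for the whole second after the job is handed in: The gripper's fingers hold the pin (over 1 N); both its ends are over 170 mm above the worktop (88 mm above the box top); it is level to 0.3 rad (17 degrees), at rest (under 30 mm/s and 0.2 rad/s), and touches neither the box nor a bystander (height (world z) of each of pin_left_end, pin_right_end above 0.17 m and angle between pin's own y axis and vertical between 1.27 and 1.87 rad and contact force between the fingers and pin above 1 N and contact force between pin and keeper below 0.1 N and contact force between pin and pepper_mill below 0.1 N and contact force between pin and salt_shaker below 0.1 N and contact force between pin and tin_tomato below 0.1 N and contact force between pin and garlic below 0.1 N and linear speed of pin below 0.03 m/s and angular speed of pin below 0.2 rad/s); the arm keeps its last pose, push and grip.
It fails at once if the wooden pepper mill is moved over 30 mm or tipped over 0.5 rad (distance of pepper_mill from where it was at the start of the episode above 0.03 m or angle between pepper_mill's own z axis and vertical above 0.5 rad).
It fails at once if the salt shaker is moved over 30 mm or tipped over 0.5 rad (distance of salt_shaker from where it was at the start of the episode above 0.03 m or angle between salt_shaker's own z axis and vertical above 0.5 rad).
It fails at once if the tomato tin is moved over 30 mm or tipped over 0.5 rad (distance of tin_tomato from where it was at the start of the episode above 0.03 m or angle between tin_tomato's own z axis and vertical above 0.5 rad).
It fails at once if the garlic bulb is moved over 30 mm or tipped over 0.5 rad (distance of garlic from where it was at the start of the episode above 0.03 m or angle between garlic's own z axis and vertical above 0.5 rad).
It also fails if it takes over 38 s, if anything falls off the work surface, if the arm or the gripper's body presses on something with over 40 N, if the wrist force passes 120 N, or if a joint passes its speed limit or range.

## Working session

There is one attempt and no reset: what is moved stays moved. The work goes in short steps, Python scripts to look and compute and a shell command to move; the robot and the scene stay as the last step left them, time stands still between calls to the robot, and variables do not carry over. Pictures are saved under pics/ and viewed, at most 10 in all, crops included, and the job is handed in when it is done.

```bash
mkdir -p pics; ls; cat > h.py <<'E'
from rig import *
import numpy as np, cv2
def pts(d):
    K=d["camera_matrix"];R=cv2.Rodrigues(np.array(d["rvec"],float))[0];t=np.array(d["tvec"],float).ravel()
    z=d["depth"];v,u=np.mgrid[:z.shape[0],:z.shape[1]]
    c=np.stack([(u-K[0][2])/K[0][0]*z,(v-K[1][2])/K[1][1]*z,z],-1)
    return (c-t)@R
E
python3 - <<'E'
from h import *
for n in("top","scene"):
    d=get_image(n);cv2.imwrite(f"pics/{n}0.png",d["image"]);np.savez(f"{n}0.npz",P=pts(d),im=d["image"])
    R=cv2.Rodrigues(np.array(d["rvec"],float))[0];print(n,-R.T@np.array(d["tvec"],float).ravel())
s=observe();print(s)
E
```

```text
pics
top [ 0.29048963 -0.0376253   1.29280771]
scene [ 0.03409628 -0.53545748  0.93156924]
{'time': 0.1, 'joints': array([ 5.99420648e+01,  2.78876394e+00,  5.59927767e+00,  9.29329141e+01,
       -1.62202325e-03,  8.26787164e+01]), 'qd': array([ 0.02818252, -0.02088004,  0.16213628, -0.00318211, -0.10548034,
       -0.03793856]), 'joint_efforts': array([ 1.83673474e-03, -3.39852297e+01,  3.20935643e+01,  1.58211234e-02,
       -5.71487647e-05, -6.44655156e-07]), 'position': array([0.2027159 , 0.48384818, 0.30282152]), 'tool_rot': array([[-9.22290924e-01,  3.86494965e-01, -1.04551153e-03],
       [ 3.86496302e-01,  9.22289075e-01, -1.86317810e-03],
       [ 2.44154909e-04, -2.12247859e-03, -9.99997718e-01]]), 'force': array([ 0.26216011, -0.41183137,  0.07755311]), 'ft_torque': array([-0.00274928, -0.01010771, -0.02387749]), 'gripper_force': 0.0, 'gripper_width': 0.08510797239171822}
```

View pics/top0.png

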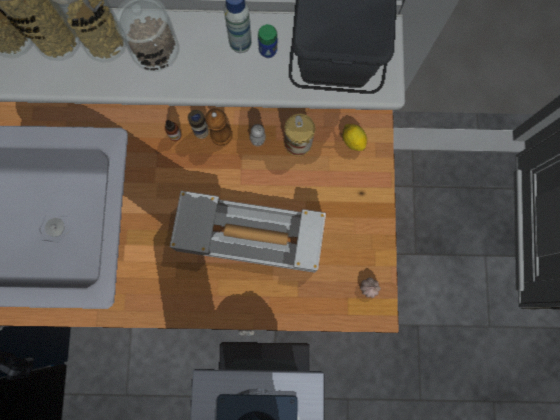

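View pics/scene0.png

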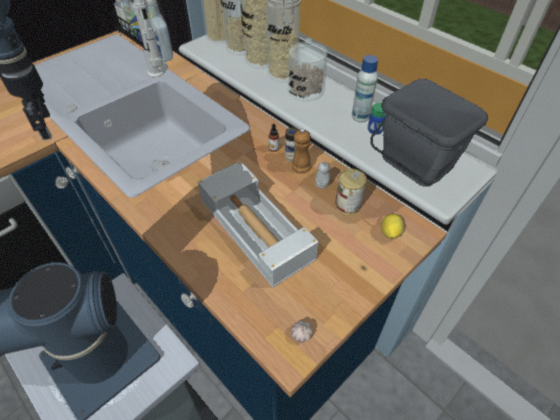

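The top view shows the box at about (172–326, 193–270): the long plate is at left (x≈172–218), the short plate at right (x≈297–326), and the pin lies orange-tan along the window at about (222–290, 233). The bystanders are behind the box at rows 125–135, and the garlic is at (369, 288).

```bash
python3 - <<'E'
from h import *
f=np.load("top0.npz");P=f["P"];im=f["im"]
sub=np.zeros(P.shape[:2],bool);sub[180:285,160:340]=1
m=sub&(P[...,2]>.074)&(P[...,2]<.090)
q=P[m][:,:2].astype(np.float32)
print("n",len(q),"z",np.median(P[m][:,2]))
r=cv2.minAreaRect(q);print(r)
b=cv2.boxPoints(r);print(b)
# bystanders / table z
print("table z",np.median(P[290:320,150:350,2]))
c=np.array(r[0]); 
e=[b[1]-b[0],b[2]-b[1]];e=max(e,key=np.linalg.norm);y=e/np.linalg.norm(e); y=y if y[1]>0 else -y
x=np.array([y[1],-y[0]]);print("yaw",np.degrees(np.arctan2(-y[0],y[1])))
k=np.stack([(P[...,:2]-c)@x,(P[...,:2]-c)@y],-1)
# plate edges
a=m&(abs(k[...,0])<.04);ys=k[a][:,1];print("plates",ys.min(),ys[ys<0].max(),ys[ys>0].min(),ys.max())
g=np.load("scene0.npz");
for nm,F in(("top",f),("scene",g)):
    P=F["P"];k=np.stack([(P[...,:2]-c)@x,(P[...,:2]-c)@y,P[...,2]],-1)
    hsv=cv2.cvtColor(F["im"],cv2.COLOR_BGR2HSV)
    a=(abs(k[...,0])<.055)&(abs(k[...,1])<.165)&(k[...,2]>.012)&(k[...,2]<.07)&(hsv[...,1]>70)
    p=k[a];print(nm,len(p),p.min(0),p.max(0),"med",np.median(p,0))
    for lo in np.arange(-.15,.15,.02):
        s=p[(p[:,1]>=lo)&(p[:,1]<lo+.02)]
        if len(s):print("%.2f"%lo,len(s),np.round([np.median(s[:,0]),np.ptp(s[:,0]),s[:,2].max(),np.median(s[:,2])],4))
# bystanders tall
P=f["P"];
for n,(u,v) in dict(mill=(219,128),salt=(257,134),tin=(299,134),garlic=(369,288)).items(): print(n,P[v,u])
d=get_image("scene")
cv2.imwrite("pics/crop.png",cv2.resize(d["image"][155:290,190:330],None,fx=5,fy=4.4,interpolation=cv2.INTER_CUBIC))
E
```

```text
n 3652 z 0.08216596880664001
((0.48266229033470154, 0.02840474247932434), (0.35668665170669556, 0.14041736721992493), 82.30815124511719)
[[ 0.38921493 -0.13893679]
 [ 0.52836883 -0.15773098]
 [ 0.57610965  0.19574627]
 [ 0.43695575  0.21454047]]
table z 0.0002088636684814501
yaw -7.691852
plates -0.1783433306940207 -0.12025752472462634 0.0843502315591613 0.17822048814383756
top 893 [-0.01561307 -0.11836353  0.02315648] [0.01481017 0.09193613 0.04872936] med [-0.00160541 -0.01578744  0.03796667]
-0.13 22 [-0.0012  0.0157  0.0379  0.0319]
-0.11 57 [-0.0007  0.0277  0.0442  0.0336]
-0.09 98 [-0.0016  0.0297  0.0444  0.0377]
-0.07 99 [-0.0021  0.0293  0.0487  0.0383]
-0.05 99 [-0.0017  0.0304  0.046   0.0385]
-0.03 98 [-0.0024  0.0297  0.0461  0.039 ]
-0.01 98 [-0.002   0.0297  0.0447  0.0385]
0.01 99 [-0.0021  0.0292  0.0463  0.0391]
0.03 98 [-0.0019  0.0294  0.0483  0.0387]
0.05 72 [-0.0007  0.0293  0.0481  0.038 ]
0.07 49 [-0.0006  0.0162  0.0386  0.0326]
0.09 4 [-0.0029  0.0132  0.0334  0.0314]
scene 610 [-0.01859512 -0.09209614  0.01204861] [0.01156152 0.11854664 0.04472407] med [-0.00640601 -0.00581803  0.03782554]
-0.11 2 [-0.0009  0.0028  0.0439  0.0431]
-0.09 69 [-0.0064  0.0263  0.0432  0.0389]
-0.07 72 [-0.0058  0.0278  0.0433  0.0386]
-0.05 73 [-0.0083  0.0279  0.0441  0.0378]
-0.03 76 [-0.0084  0.0281  0.0431  0.0385]
-0.01 72 [-0.0089  0.0267  0.0447  0.0381]
0.01 71 [-0.008   0.0299  0.0434  0.0379]
0.03 61 [-0.0063  0.0265  0.0441  0.0389]
0.05 45 [-0.005   0.0282  0.0436  0.0396]
0.07 27 [-0.0039  0.0143  0.0361  0.0323]
0.09 30 [-0.0033  0.0144  0.0369  0.0333]
0.11 12 [-0.0037  0.0131  0.0355  0.0331]
mill [0.72383185 0.10428654 0.11696261]
salt [0.72337327 0.01372886 0.08103306]
tin [ 0.71457653 -0.0893111   0.11161065]
garlic [ 0.35114854 -0.26574194  0.04279072]
```

View pics/crop.png

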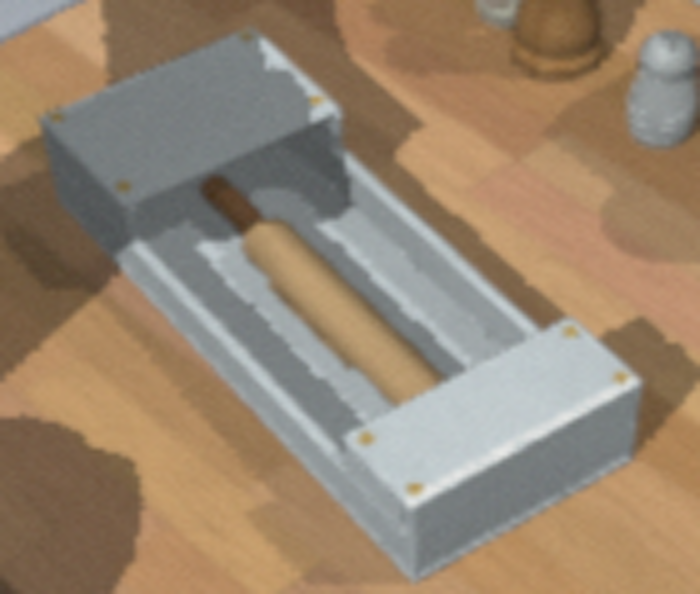

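The crop confirms it: the pin's left handle end is just under the long plate (keeper y≈118), so the pin's centre is at keeper y≈−17 and x≈−1. The plan is to grip at keeper y≈−52 with tool x along keeper y, slide left about 42 mm, tip about 20° round the left end, draw out along the axis, lift and level.

```bash
cat >> h.py <<'E'
C=np.array([.4827,.0284,0]);ky=np.array([.134,.991,0]);kx=np.array([.991,-.134,0]);kz=np.array([0,0,1.])
from scipy.spatial.transform import Rotation as Ro
def to(k,tilt=0):
    "units to bring grasp point (54 mm ahead) to keeper point k, tool x along the pin tilted right end up by tilt deg"
    s=observe();R=np.array(s["tool_rot"]);p=np.array(s["position"])
    T=Ro.from_rotvec(-np.radians(tilt)*kx).as_matrix()@np.stack([ky,kx,-kz],1)
    g=C+k[0]*kx+k[1]*ky+k[2]*kz-.054*T[:,2]
    print("t",np.round(R.T@(g-p)/.2,3),"a",np.round(Ro.from_matrix(R.T@T).as_rotvec(True)/45,3))
    q=p+.054*R[:,2]-C;print("grasp in keeper",np.round([q@kx,q@ky,q[2]],4),"w",s["gripper_width"],"F",np.round(s["force"],1),s["gripper_force"],s["time"])
E
python3 -m inch '[{"tx":-0.2,"ty":-0.16,"jaw":0},{"tx":-0.4,"ty":-0.32,"jaw":0.1},{"tx":-0.6,"ty":-0.48,"jaw":0.3},{"tx":-0.8,"ty":-0.65,"jaw":0.3},{"tx":-1,"ty":-0.81,"jaw":0.3},{"tx":-1,"ty":-0.81,"jaw":0.3},{"tx":-1,"ty":-0.81,"jaw":0.3},{"tx":-1,"ty":-0.81,"jaw":0.3},{"tx":-1,"ty":-0.81,"jaw":0.3},{"tx":-1,"ty":-0.81,"jaw":0.3}]'
python3 -m inch '[{"tx":-0.2,"ty":-0.16,"az":0.1,"jaw":0.3},{"tx":-0.4,"ty":-0.32,"az":0.25,"jaw":0.3},{"tx":-0.6,"ty":-0.48,"az":0.4,"jaw":0.3},{"tx":-0.8,"ty":-0.65,"az":0.6,"jaw":0.3},{"tx":-1,"ty":-0.81,"az":0.8,"jaw":0.3},{"tx":-1,"ty":-0.81,"az":1,"jaw":0.3},{"tx":-1,"ty":-0.81,"az":1,"jaw":0.3},{"tx":-1,"ty":-0.81,"az":1,"jaw":0.3},{"tx":-1,"ty":-0.81,"az":1,"jaw":0.3},{"tx":-1,"ty":-0.81,"az":1,"jaw":0.3}]'
python3 -c "
from h import *
to((-.001,-.052,.2))"
```

```text
t [-2.234 -1.812  0.248] a [-2.000e-03  1.000e-03  1.666e+00]
grasp in keeper [-0.3385  0.4138  0.249 ] w 0.08558512486120673 F [ 0.  -0.7 -0.7] 0.0 0.15$[0]: bad value
$[0]: bad value
```

```bash
python3 -m inch '[{"tx":-0.2,"ty":-0.16,"tz":0,"ax":0,"ay":0,"az":0,"jaw":0},{"tx":-0.4,"ty":-0.32,"tz":0,"ax":0,"ay":0,"az":0,"jaw":0.1},{"tx":-0.6,"ty":-0.48,"tz":0,"ax":0,"ay":0,"az":0,"jaw":0.3},{"tx":-0.8,"ty":-0.65,"tz":0,"ax":0,"ay":0,"az":0,"jaw":0.3},{"tx":-1,"ty":-0.81,"tz":0,"ax":0,"ay":0,"az":0,"jaw":0.3},{"tx":-1,"ty":-0.81,"tz":0,"ax":0,"ay":0,"az":0,"jaw":0.3},{"tx":-1,"ty":-0.81,"tz":0,"ax":0,"ay":0,"az":0,"jaw":0.3},{"tx":-1,"ty":-0.81,"tz":0,"ax":0,"ay":0,"az":0,"jaw":0.3},{"tx":-1,"ty":-0.81,"tz":0,"ax":0,"ay":0,"az":0,"jaw":0.3},{"tx":-1,"ty":-0.81,"tz":0,"ax":0,"ay":0,"az":0,"jaw":0.3}]'
python3 -c "
from h import *
to((-.001,-.052,.2))"
```

```text
time: 1.4
position: [0.3244, 0.2582, 0.3039]
tool_rot: [[-0.923, 0.385, -0.0], [0.385, 0.923, -0.0], [0.0, -0.0, -1.0]]
force: [-0.7, -0.1, -0.2]
gripper_width: 0.0596
gripper_force: 0.0
t [-1.235 -1.008  0.249] a [-0.    -0.     1.668]
grasp in keeper [-0.1877  0.2065  0.2499] w 0.05960450827480066 F [-0.7 -0.1 -0.2] 0.0 1.4
```

```bash
python3 -m inch '[{"tx":-0.2,"ty":-0.16,"tz":0,"ax":0,"ay":0,"az":0.15,"jaw":0.3},{"tx":-0.4,"ty":-0.32,"tz":0,"ax":0,"ay":0,"az":0.35,"jaw":0.3},{"tx":-0.6,"ty":-0.48,"tz":0,"ax":0,"ay":0,"az":0.55,"jaw":0.3},{"tx":-0.8,"ty":-0.65,"tz":0,"ax":0,"ay":0,"az":0.75,"jaw":0.3},{"tx":-1,"ty":-0.81,"tz":0.1,"ax":0,"ay":0,"az":0.9,"jaw":0.3},{"tx":-1,"ty":-0.9,"tz":0.2,"ax":0,"ay":0,"az":1,"jaw":0.3},{"tx":-1,"ty":-0.95,"tz":0.25,"ax":0,"ay":0,"az":1,"jaw":0.3},{"tx":-1,"ty":-1,"tz":0.25,"ax":0,"ay":0,"az":1,"jaw":0.3},{"tx":-1,"ty":-1,"tz":0.25,"ax":0,"ay":0,"az":1,"jaw":0.3},{"tx":-1,"ty":-1,"tz":0.25,"ax":0,"ay":0,"az":1,"jaw":0.3}]'
python3 -c "
from h import *
to((-.001,-.052,.15))"
```

```text
time: 2.65
position: [0.4324, -0.0038, 0.2551]
tool_rot: [[-0.38, 0.925, 0.002], [0.925, 0.38, -0.0], [-0.001, 0.002, -1.0]]
force: [-0.2, -0.0, 0.1]
gripper_width: 0.0597
gripper_force: 0.0
t [-0.169  0.159  0.256] a [0.003 0.    0.668]
grasp in keeper [-0.0454 -0.0386  0.2011] w 0.05966187998036786 F [-0.2 -0.   0.1] 0.0 2.65
```

```bash
python3 -m inch '[{"tx":-0.05,"ty":0.05,"tz":0.05,"ax":0,"ay":0,"az":0.15,"jaw":0.3},{"tx":-0.1,"ty":0.1,"tz":0.1,"ax":0,"ay":0,"az":0.3,"jaw":0.3},{"tx":-0.15,"ty":0.14,"tz":0.15,"ax":0,"ay":0,"az":0.45,"jaw":0.3},{"tx":-0.169,"ty":0.159,"tz":0.2,"ax":0,"ay":0,"az":0.6,"jaw":0.3},{"tx":-0.169,"ty":0.159,"tz":0.25,"ax":0,"ay":0,"az":0.668,"jaw":0.3},{"tx":-0.169,"ty":0.159,"tz":0.25,"ax":0,"ay":0,"az":0.668,"jaw":0.3},{"tx":-0.169,"ty":0.159,"tz":0.25,"ax":0,"ay":0,"az":0.668,"jaw":0.3},{"tx":-0.169,"ty":0.159,"tz":0.25,"ax":0,"ay":0,"az":0.668,"jaw":0.3},{"tx":-0.169,"ty":0.159,"tz":0.25,"ax":0,"ay":0,"az":0.668,"jaw":0.3},{"tx":-0.169,"ty":0.159,"tz":0.25,"ax":0,"ay":0,"az":0.668,"jaw":0.3}]'
python3 - <<'E'
from h import *
to((-.001,-.052,.031))
cv2.imwrite("pics/w1.png",get_image("wrist")["image"])
E
```

```text
time: 3.9
position: [0.4742, -0.0235, 0.2042]
tool_rot: [[0.136, 0.991, 0.0], [0.991, -0.136, -0.0], [-0.0, 0.0, -1.0]]
force: [-0.0, 0.9, 0.3]
gripper_width: 0.0597
gripper_force: 0.0
t [0.003 0.002 0.596] a [ 0.001  0.    -0.002]
grasp in keeper [-0.0014 -0.0526  0.1502] w 0.059739416699607625 F [-0.   0.9  0.3] 0.0 3.9
```

View pics/w1.png

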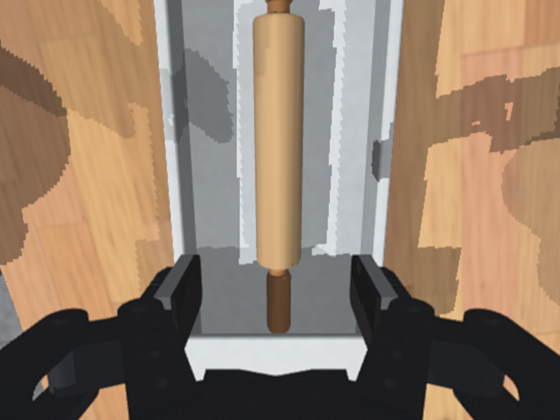

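The wrist view shows the pin running up column ≈279, midway between the finger pads (≈176 and ≈376), so the grasp is centred. I'll descend next.

```bash
python3 -m inch '[{"tx":0,"ty":0,"tz":0.1,"ax":0,"ay":0,"az":0,"jaw":0.3},{"tx":0,"ty":0,"tz":0.2,"ax":0,"ay":0,"az":0,"jaw":0.3},{"tx":0,"ty":0,"tz":0.3,"ax":0,"ay":0,"az":0,"jaw":0.3},{"tx":0,"ty":0,"tz":0.4,"ax":0,"ay":0,"az":0,"jaw":0.3},{"tx":0,"ty":0,"tz":0.48,"ax":0,"ay":0,"az":0,"jaw":0.3},{"tx":0,"ty":0,"tz":0.53,"ax":0,"ay":0,"az":0,"jaw":0.3},{"tx":0,"ty":0,"tz":0.57,"ax":0,"ay":0,"az":0,"jaw":0.3},{"tx":0,"ty":0,"tz":0.6,"ax":0,"ay":0,"az":0,"jaw":0.3},{"tx":0,"ty":0,"tz":0.6,"ax":0,"ay":0,"az":0,"jaw":0.3},{"tx":0,"ty":0,"tz":0.6,"ax":0,"ay":0,"az":0,"jaw":0.3}]'
python3 -m inch '[{"tx":0,"ty":0,"tz":0,"ax":0,"ay":0,"az":0,"jaw":0.5},{"tx":0,"ty":0,"tz":0,"ax":0,"ay":0,"az":0,"jaw":0.6},{"tx":0,"ty":0,"tz":0,"ax":0,"ay":0,"az":0,"jaw":1},{"tx":0,"ty":0,"tz":0,"ax":0,"ay":0,"az":0,"jaw":1},{"tx":0,"ty":0,"tz":0,"ax":0,"ay":0,"az":0,"jaw":1},{"tx":0,"ty":0,"tz":0,"ax":0,"ay":0,"az":0,"jaw":1},{"tx":0,"ty":0,"tz":0,"ax":0,"ay":0,"az":0,"jaw":1},{"tx":0,"ty":0,"tz":0,"ax":0,"ay":0,"az":0,"jaw":1},{"tx":0,"ty":0,"tz":0,"ax":0,"ay":0,"az":0,"jaw":1},{"tx":0,"ty":0,"tz":0,"ax":0,"ay":0,"az":0,"jaw":1}]'
python3 -c "
from h import *
to((-.001,-.010,.034))"
```

```text
time: 5.2
position: [0.4745, -0.0236, 0.0844]
tool_rot: [[0.136, 0.991, 0.001], [0.991, -0.136, -0.0], [-0.0, 0.001, -1.0]]
force: [-0.4, -1.2, -0.2]
gripper_width: 0.0598
gripper_force: 0.0
time: 6.45
position: [0.4755, -0.0239, 0.0848]
tool_rot: [[0.136, 0.991, 0.003], [0.991, -0.136, -0.001], [-0.001, 0.003, -1.0]]
force: [5.2, -2.5, 2.7]
gripper_width: 0.0302
gripper_force: 59.4
t [ 0.214 -0.005 -0.016] a [ 0.004  0.001 -0.003]
grasp in keeper [ 0.     -0.0529  0.0308] w 0.03021301608396071 F [ 5.2 -2.5  2.7] 59.388683438301086 6.45
```

Gripped at 59 N. I'll lift 4 mm and slide 42 mm left.

```bash
python3 -m inch '[{"tx":0,"ty":0,"tz":-0.01,"ax":0,"ay":0,"az":0,"jaw":1},{"tx":0,"ty":0,"tz":-0.02,"ax":0,"ay":0,"az":0,"jaw":1},{"tx":0.04,"ty":0,"tz":-0.02,"ax":0,"ay":0,"az":0,"jaw":1},{"tx":0.08,"ty":0,"tz":-0.02,"ax":0,"ay":0,"az":0,"jaw":1},{"tx":0.12,"ty":0,"tz":-0.02,"ax":0,"ay":0,"az":0,"jaw":1},{"tx":0.16,"ty":0,"tz":-0.02,"ax":0,"ay":0,"az":0,"jaw":1},{"tx":0.19,"ty":0,"tz":-0.02,"ax":0,"ay":0,"az":0,"jaw":1},{"tx":0.21,"ty":0,"tz":-0.02,"ax":0,"ay":0,"az":0,"jaw":1},{"tx":0.21,"ty":0,"tz":-0.02,"ax":0,"ay":0,"az":0,"jaw":1},{"tx":0.21,"ty":0,"tz":-0.02,"ax":0,"ay":0,"az":0,"jaw":1}]'
python3 - <<'E'
from h import *
d=get_image("scene");cv2.imwrite("pics/s2.png",cv2.resize(d["image"][155:290,190:330],None,fx=4.5,fy=4.3,interpolation=cv2.INTER_CUBIC))
d=get_image("top");P=pts(d);k=np.stack([(P[...,:2]-C[:2])@kx[:2],(P[...,:2]-C[:2])@ky[:2],P[...,2]],-1)
hsv=cv2.cvtColor(d["image"],cv2.COLOR_BGR2HSV)
a=(abs(k[...,0])<.03)&(abs(k[...,1])<.165)&(k[...,2]>.012)&(k[...,2]<.07)&(hsv[...,1]>70)
p=k[a];print(p.min(0),p.max(0))
for lo in np.arange(-.13,.1,.01):
    s=p[(p[:,1]>=lo)&(p[:,1]<lo+.01)]
    if len(s):print("%.2f"%lo,len(s),np.round([np.median(s[:,0]),np.ptp(s[:,0]),np.median(s[:,2])],4))
# tilt 20 deg about the pin's left end: grasp moved by
for t in(7,14,20):
    th=np.radians(t);L=.135+.036
    yl,zl=.160,.028-.01*t/20
    print(t);to((0,yl-L*np.cos(th)+.005*np.sin(th),zl+L*np.sin(th)+.005*np.cos(th)),t)
E
```

```text
time: 7.7
position: [0.4797, 0.018, 0.0878]
tool_rot: [[0.136, 0.991, -0.0], [0.991, -0.136, -0.0], [-0.0, -0.0, -1.0]]
force: [-0.0, -0.2, -1.4]
gripper_width: 0.03
gripper_force: 59.4
[-0.01759223 -0.10770538  0.02830874] [ 0.01174896 -0.03989835  0.04876199]
-0.11 20 [-0.004   0.0155  0.0341]
-0.10 26 [-0.0042  0.0161  0.0361]
-0.09 28 [-0.0036  0.0162  0.0355]
-0.08 26 [-0.0036  0.0155  0.0351]
-0.07 27 [-0.0039  0.0165  0.0364]
-0.06 27 [-0.0027  0.0259  0.0378]
-0.05 38 [-0.0077  0.0286  0.0425]
-0.04 1 [-0.0176  0.      0.0332]
7
t [ 0.041  0.007 -0.08 ] a [-0.    -0.155 -0.003]
grasp in keeper [-0.0014 -0.0108  0.0339] w 0.029751523585530938 F [ 0.9 -0.3 -2.8] 59.3920111656189 7.8
14
t [ 0.096  0.007 -0.159] a [-0.    -0.311 -0.003]
grasp in keeper [-0.0014 -0.0108  0.0339] w 0.029751523585530938 F [ 0.9 -0.3 -2.8] 59.3920111656189 7.8
20
t [ 0.151  0.007 -0.22 ] a [-0.    -0.444 -0.003]
grasp in keeper [-0.0014 -0.0108  0.0339] w 0.029751523585530938 F [ 0.9 -0.3 -2.8] 59.3920111656189 7.8
```

View pics/s2.png

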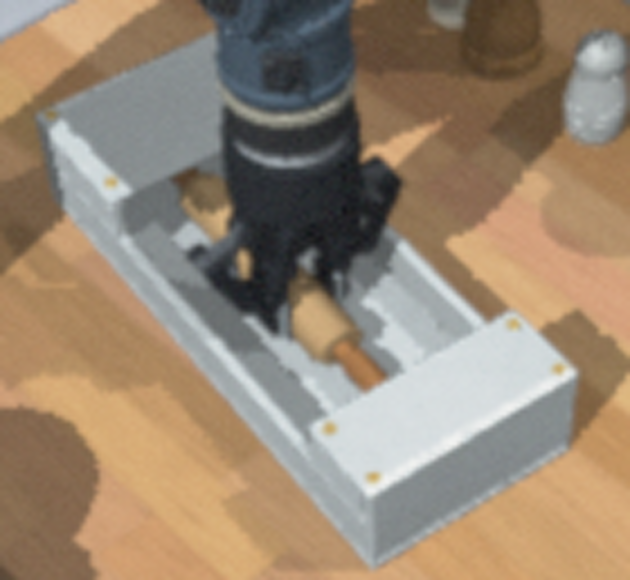

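As expected, the right handle end is free of the short plate: the handle tip shows at about (372, 385) in the crop, at keeper y≈−108. Now I'll tip 20° about the left end.

```bash
python3 -m inch '[{"tx":0.02,"ty":0,"tz":-0.04,"ax":0,"ay":-0.078,"az":0,"jaw":1},{"tx":0.04,"ty":0,"tz":-0.08,"ax":0,"ay":-0.155,"az":0,"jaw":1},{"tx":0.068,"ty":0,"tz":-0.125,"ax":0,"ay":-0.235,"az":0,"jaw":1},{"tx":0.096,"ty":0,"tz":-0.17,"ax":0,"ay":-0.311,"az":0,"jaw":1},{"tx":0.125,"ty":0,"tz":-0.205,"ax":0,"ay":-0.38,"az":0,"jaw":1},{"tx":0.15,"ty":0,"tz":-0.24,"ax":0,"ay":-0.444,"az":0,"jaw":1},{"tx":0.15,"ty":0,"tz":-0.24,"ax":0,"ay":-0.444,"az":0,"jaw":1},{"tx":0.15,"ty":0,"tz":-0.24,"ax":0,"ay":-0.444,"az":0,"jaw":1},{"tx":0.15,"ty":0,"tz":-0.24,"ax":0,"ay":-0.444,"az":0,"jaw":1},{"tx":0.15,"ty":0,"tz":-0.24,"ax":0,"ay":-0.444,"az":0,"jaw":1}]'
python3 - <<'E'
from h import *
to((0,.015,.08),20)
d=get_image("scene");cv2.imwrite("pics/s3.png",cv2.resize(d["image"][130:290,180:330],None,fx=4.5,fy=3.7,interpolation=cv2.INTER_CUBIC))
d=get_image("top");P=pts(d);k=np.stack([(P[...,:2]-C[:2])@kx[:2],(P[...,:2]-C[:2])@ky[:2],P[...,2]],-1)
hsv=cv2.cvtColor(d["image"],cv2.COLOR_BGR2HSV)
a=(abs(k[...,0])<.03)&(abs(k[...,1])<.165)&(k[...,2]>.012)&(k[...,2]<.2)&(hsv[...,1]>70)
p=k[a]
for lo in np.arange(-.13,.1,.01):
    s=p[(p[:,1]>=lo)&(p[:,1]<lo+.01)]
    if len(s):print("%.2f"%lo,len(s),np.round([np.median(s[:,0]),np.ptp(s[:,0]),np.median(s[:,2]),s[:,2].max()],4))
E
```

```text
time: 9.05
position: [0.4837, 0.0474, 0.1357]
tool_rot: [[0.128, 0.991, -0.047], [0.931, -0.136, -0.338], [-0.342, -0.0, -0.94]]
force: [0.1, 0.4, -2.5]
gripper_width: 0.0306
gripper_force: 59.5
t [ 0.077  0.007 -0.001] a [-0.001 -0.001 -0.003]
grasp in keeper [-0.0016  0.0005  0.085 ] w 0.030579130160638027 F [ 0.1  0.4 -2.5] 59.47938680648804 9.05
-0.10 10 [-0.0021  0.0117  0.1174  0.122 ]
-0.09 29 [-0.0038  0.015   0.1169  0.1219]
-0.08 29 [-0.0043  0.0142  0.1141  0.1183]
-0.07 27 [-0.0032  0.0147  0.1098  0.1156]
-0.06 28 [-0.0039  0.0154  0.1068  0.1112]
-0.05 33 [-0.0041  0.0239  0.1008  0.1103]
-0.04 57 [-0.0057  0.0288  0.1034  0.1133]
-0.03 60 [-0.0059  0.029   0.1007  0.1078]
-0.02 58 [-0.0063  0.0294  0.0982  0.1041]
-0.01 52 [-0.0036  0.032   0.0956  0.1377]
-0.00 39 [0.0014 0.0294 0.0914 0.1571]
0.01 6 [0.0039 0.0113 0.0886 0.0944]
0.08 2 [-0.0171  0.0031  0.0684  0.0787]
```

View pics/s3.png

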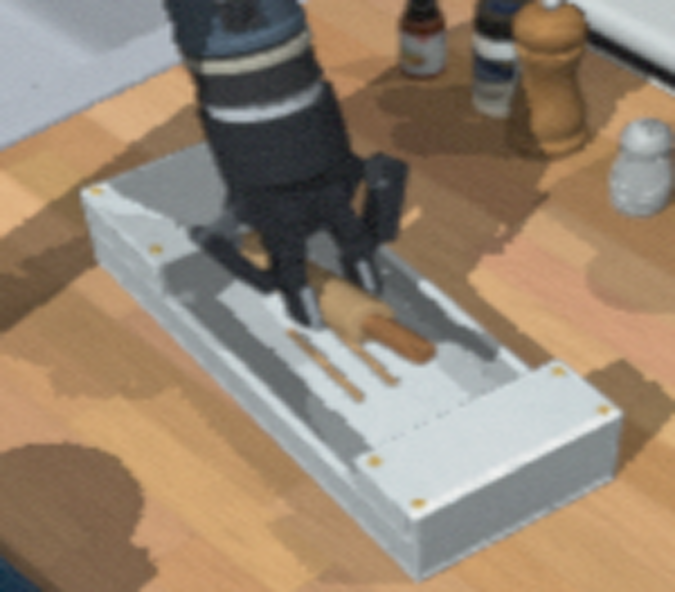

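The pin now slants about 19°: the right handle is above the plates (tip at about (430, 350) in the crop, z≈0.12) and the left end is still under the long plate, with about 13 mm clearance and negligible force. Next I draw it out along its axis.

```bash
python3 -m inch '[{"tx":-0.05,"ty":0,"tz":0,"ax":0,"ay":0,"az":0,"jaw":1},{"tx":-0.12,"ty":0,"tz":0,"ax":0,"ay":0,"az":0,"jaw":1},{"tx":-0.2,"ty":0,"tz":0,"ax":0,"ay":0,"az":0,"jaw":1},{"tx":-0.28,"ty":0,"tz":0,"ax":0,"ay":0,"az":0,"jaw":1},{"tx":-0.36,"ty":0,"tz":0,"ax":0,"ay":0,"az":0,"jaw":1},{"tx":-0.44,"ty":0,"tz":0,"ax":0,"ay":0,"az":0,"jaw":1},{"tx":-0.52,"ty":0,"tz":0,"ax":0,"ay":0,"az":0,"jaw":1},{"tx":-0.58,"ty":0,"tz":0,"ax":0,"ay":0,"az":0,"jaw":1},{"tx":-0.6,"ty":0,"tz":0,"ax":0,"ay":0,"az":0,"jaw":1},{"tx":-0.6,"ty":0,"tz":0,"ax":0,"ay":0,"az":0,"jaw":1}]'
python3 - <<'E'
from h import *
to((0,-.11,.28),20)
d=get_image("scene");cv2.imwrite("pics/s4.png",cv2.resize(d["image"][130:290,180:330],None,fx=4.5,fy=3.7,interpolation=cv2.INTER_CUBIC))
E
```

```text
time: 10.4
position: [0.4686, -0.064, 0.1769]
tool_rot: [[0.128, 0.991, -0.046], [0.931, -0.136, -0.338], [-0.341, 0.0, -0.94]]
force: [1.5, 0.1, -2.2]
gripper_width: 0.03
gripper_force: 59.5
t [-0.254  0.008 -0.726] a [-0.001 -0.001 -0.002]
grasp in keeper [-0.0016 -0.1119  0.1262] w 0.029989267620786138 F [ 1.5  0.1 -2.2] 59.49000835418701 10.4
```

View pics/s4.png

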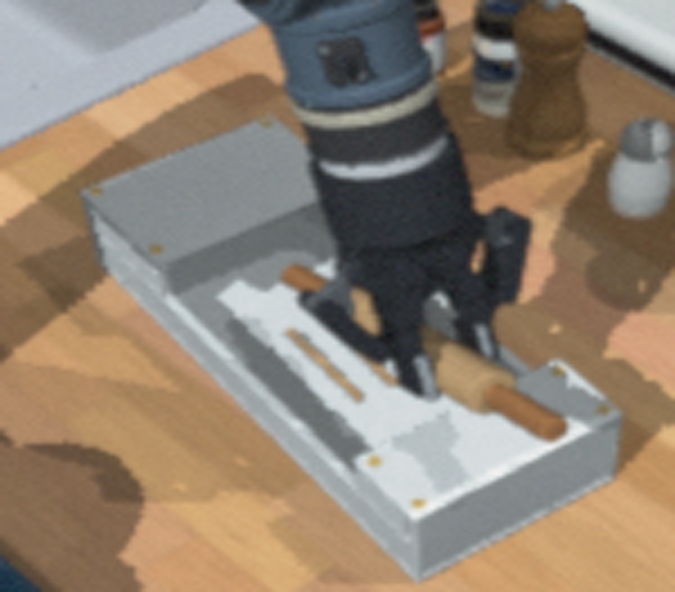

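The left handle end (at about (290, 275)) is now clear of the long plate's edge. I'll lift straight up, then level.

```bash
python3 -m inch '[{"tx":-0.03,"ty":0,"tz":-0.08,"ax":0,"ay":0,"az":0,"jaw":1},{"tx":-0.06,"ty":0,"tz":-0.17,"ax":0,"ay":0,"az":0,"jaw":1},{"tx":-0.1,"ty":0,"tz":-0.28,"ax":0,"ay":0,"az":0,"jaw":1},{"tx":-0.14,"ty":0,"tz":-0.4,"ax":0,"ay":0,"az":0,"jaw":1},{"tx":-0.18,"ty":0,"tz":-0.5,"ax":0,"ay":0.06,"az":0,"jaw":1},{"tx":-0.21,"ty":0,"tz":-0.6,"ax":0,"ay":0.16,"az":0,"jaw":1},{"tx":-0.24,"ty":0,"tz":-0.68,"ax":0,"ay":0.28,"az":0,"jaw":1},{"tx":-0.25,"ty":0,"tz":-0.72,"ax":0,"ay":0.38,"az":0,"jaw":1},{"tx":-0.25,"ty":0,"tz":-0.72,"ax":0,"ay":0.444,"az":0,"jaw":1},{"tx":-0.25,"ty":0,"tz":-0.72,"ax":0,"ay":0.444,"az":0,"jaw":1}]'
python3 -m inch '[{"tx":0,"ty":0,"tz":0,"ax":0,"ay":0,"az":0,"jaw":1},{"tx":0,"ty":0,"tz":0,"ax":0,"ay":0,"az":0,"jaw":1},{"tx":0,"ty":0,"tz":0,"ax":0,"ay":0,"az":0,"jaw":1},{"tx":0,"ty":0,"tz":0,"ax":0,"ay":0,"az":0,"jaw":1},{"tx":0,"ty":0,"tz":0,"ax":0,"ay":0,"az":0,"jaw":1},{"tx":0,"ty":0,"tz":0,"ax":0,"ay":0,"az":0,"jaw":1},{"tx":0,"ty":0,"tz":0,"ax":0,"ay":0,"az":0,"jaw":1},{"tx":0,"ty":0,"tz":0,"ax":0,"ay":0,"az":0,"jaw":1},{"tx":0,"ty":0,"tz":0,"ax":0,"ay":0,"az":0,"jaw":1},{"tx":0,"ty":0,"tz":0,"ax":0,"ay":0,"az":0,"jaw":1}]'
python3 - <<'E'
from h import *
to((0,-.11,.28),0)
d=get_image("top");P=pts(d);k=np.stack([(P[...,:2]-C[:2])@kx[:2],(P[...,:2]-C[:2])@ky[:2],P[...,2]],-1)
hsv=cv2.cvtColor(d["image"],cv2.COLOR_BGR2HSV)
a=(abs(k[...,0])<.03)&(abs(k[...,1])<.3)&(k[...,2]>.15)&(k[...,2]<.32)&(hsv[...,1]>70)
p=k[a]
for lo in np.arange(-.26,.1,.02):
    s=p[(p[:,1]>=lo)&(p[:,1]<lo+.02)]
    if len(s):print("%.2f"%lo,len(s),np.round([np.median(s[:,0]),np.ptp(s[:,0]),np.median(s[:,2]),s[:,2].min()],4))
d=get_image("scene");cv2.imwrite("pics/s5.png",d["image"])
E
```

```text
time: 11.7
position: [0.469, -0.0623, 0.3305]
tool_rot: [[0.136, 0.991, 0.001], [0.991, -0.136, -0.002], [-0.002, 0.001, -1.0]]
force: [0.2, -0.1, -2.9]
gripper_width: 0.0303
gripper_force: 59.5
time: 12.95
position: [0.4689, -0.0617, 0.3294]
tool_rot: [[0.136, 0.991, 0.0], [0.991, -0.136, -0.0], [-0.0, 0.0, -1.0]]
force: [0.6, -0.7, -3.2]
gripper_width: 0.0303
gripper_force: 59.5
t [-0.094  0.008 -0.023] a [ 0.     0.    -0.002]
grasp in keeper [-0.0016 -0.0912  0.2754] w 0.03031750410194447 F [ 0.6 -0.7 -3.2] 59.54788327217102 12.95
-0.20 41 [-0.0042  0.0171  0.2773  0.2708]
-0.18 83 [-0.0045  0.017   0.2768  0.27  ]
-0.16 52 [-0.0045  0.016   0.2779  0.2692]
-0.02 36 [-0.0052  0.0269  0.283   0.2744]
-0.00 142 [-0.0032  0.0297  0.2829  0.2701]
0.02 77 [-0.0017  0.0273  0.2783  0.2721]
0.04 78 [-0.0018  0.0168  0.2765  0.2719]
0.06 74 [-0.0015  0.0164  0.276   0.2703]
```

View pics/s5.png

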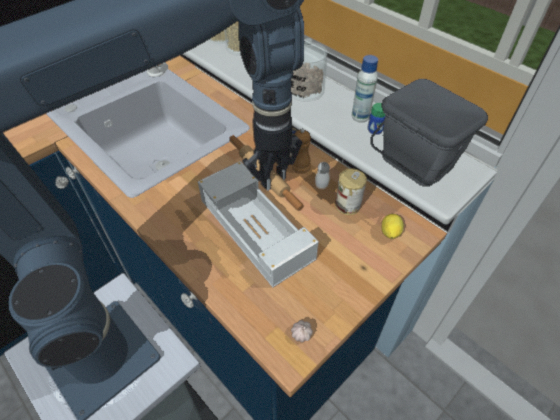

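The pin hangs level at z≈0.27 between about (232, 138) and (300, 205) in the scene view, clear of the box, and the bystanders haven't moved.

```bash
python3 -c "
from rig import *
print(hand_in())"
```

```text
the job is handed in; nothing more can be done
None
```

The rolling pin is out of the box and handed in: held at about 59 N, level and still, about 0.27 m above the worktop, with the bystanders where they were; the judge returned no verdict.

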